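Mount the three-hole carrier disc on the bench rotator's hub

ROBOT

A 6-joint arm with a two-finger parallel gripper is mounted at the origin on a cart in front of the work surface, level with it; the furniture and walls round the work are solid. World frame = base frame: x ahead of the robot, y to its left, z up, the work surface at z = 0. Lengths are in m, angles in rad, forces in N, time in s.
With the tool pointing down it reaches from about 0.375 to 0.9 m from the base axis. Payload 3.1 kg.
Tool frame: the origin (TCP) lies at the very end of the fingers, on their centre line; the grasp point (between the pads) lies 19 mm behind it; z points along the fingers, y is the direction in which the jaws open and shut (so a half turn about z gives the same grasp; the last joint's range is limited). The gripper opens to 85 mm and grips with 20 to 120 N. Pads are 22 mm wide; open, the fingers measure 114 mm over their backs; the gripper's body (76 mm by 85 mm) begins 54 mm behind the grasp point. The pads swing forward as they close: fully open they stand 13 mm farther back than shut.
Start: joints at [1.163, 0.527, 1.433, -0, 1.181, -0.178], TCP at [0.142, 0.609, 0.211] pointing down, gripper open.
Joint ranges: [-3.08, 3.08], [-0.75, 2.2], [0.22, 2.44], [-1.43, 4.57], [0, 2.65], [-2.85, 2.85]. Speed limits (rad/s): [2.79, 2.79, 3.14, 3.14, 3.14, 3.14].

INTERFACE

Orientations are given as a unit quaternion [x, y, z, w].
In Python, from station import manip gives the robot as it stands. The module is installed in compiled form; this text tells all that it offers.
- The arm moves only by the tool send_rows, never from a script. Its argument "commands" is a list of rows, each an object with "delta_pos": the shift along the world's x, y, z in cm, a list of three; "yaw": the turn about the world's z in rad. A call has 1 to 10 rows; each row shifts and turns the pose as measured when the row begins; what a row does not reach is not made up. A row lasts 1/8 s, in which the tool goes at most 62.5 mm and 10.7 degrees, less where a joint would pass 70% of its speed; a pose out of reach is approached as far as the arm can. A call is refused whole if a number of a shift passes 6.25 or a number of a turn 0.188, either way. A call with a gripper value outside its range is refused whole. "grip" is the closure, from -1 (fully open) to 1 (shut), set as the call begins (left out, the last holds). The fingers move at their own pace and stop on an object; "force" is the grip in N (left out, the last holds). Time passes only in rows, so rows that do not move let the fingers close. It gives the time, the measured TCP pose, the force and the opening at its end, in the units of the state.
- manip.sense(): the state, without advancing time (a new reading comes with each control period).
- manip.snapshot(name): name is "scene" or "top"; returns the picture (420x560x3 uint8, blue, green, red); there is no depth.
- manip.get_calibration(name): a dict with "fx", "fy", "cx", "cy" (pixels), "world_to_cam" (4x4, takes a point from world to camera coordinates). Camera axes: x right, y down, z forward; pixel columns grow to the right and rows downward; lengths in m; the calibration is good to about 2 mm. A picture is of the moment at which its call begins. get_calibration takes no time and is no camera call.
- manip.sign_off(): hands the job in, once; it reports no verdict.
The state is a dict: "t": time; "q": joint angles; "qd": joint speeds; "tau": joint torques, N m; "tcp_pos": TCP position; "tool_rot": TCP orientation; "force": force on the tool from outside, world axes, zero at the start; "ft_torque": the same for the moment, N m; "finger_gap": opening from 0.0 (shut) to 1.0 (fully open).
Only numpy, scipy, OpenCV 4.12 (cv2) and the standard library are available. Lean on these libraries where they do the work, as an engineer would, in place of code of your own. Each camera call takes 0.05 s, during which the arm holds its last target. There are 200 camera calls.

TASK

Mount the aluminium carrier disc on the hub of the bench rotator: lift it off its sloping rest, lower its centre bore over the spindle in a controlled way, turn it until its three holes line up with the hub's three studs, and seat it fully home, flat on the hub, then let go. Leave the small empty beaker and the glass vial standing where they are.

Things in the scene. Friction and masses are not known exactly. Their poses are not given: they have to be found in the camera images.
- disc_centre (a point): Centre of the loose carrier disc (0.24 to 0.42 kg), on its axis: 22 mm above the plate's underside, 14 mm above the plate's upper face, 22 mm below the collar's top. z: along the axis, from plate to collar. x: towards one hole. At the start x points up the rest's slope, y is level, and z is 35 degrees off vertical, leaning to the rest's low side; only its weight holds it on the rest.
- disc: The same disc, origin at its underside, same axes. Plain aluminium plate 130 mm across, 8 mm thick, with a hexagonal collar in the middle, 44 mm across flats, 36 mm above the plate; flats face +y, -y and every 60 degrees from there. A 28 mm bore runs through collar and plate. Three 14 mm through holes lie on a circle of radius 46 mm, one towards +x, 120 degrees apart.
- hub_seat (a point): Centre of the hub's flat seat, where the disc's underside must lie, 62 mm above the worktop; z up, along the spindle; x towards one of the studs (the others at +120 and -120 degrees). A disc on the spindle whose holes are off the studs rests on the stud tips, 14 mm too high.
- hub: The steel hub on the middle of the rotator's top, fixed (it does not turn), at any angle; origin 10 mm below the seat, same axes. Flange 116 mm across. Spindle: round post, 24 mm in diameter, 48 mm above the seat, its last 6 mm tapered. Three dark round studs, 10 mm in diameter, 14 mm above the seat, tips tapered over 3 mm, on a circle of radius 46 mm.
- rotator: The rotator's drive housing, fixed: a grey box 150 x 150 mm, its top 52 mm above the worktop, white control panel on its front (-x in its own frame). Origin: centre of its underside. It may stand left or right.
- rest: The fixed grey sloping rest of the disc, about 120 x 116 mm, plate top edge about 95 mm high. Origin: centre of its underside. The plate slopes at 35 degrees, rising along the rest's own +x (roughly away from the robot). Two steel pins, 10 mm thick, standing 14 mm out of the low part of the plate, carry the disc's rim. It may stand left or right.
- beaker: A small empty glass beaker, 43 mm across, 56 mm tall, loose, standing between and behind rest and rotator. Origin: centre of its underside. To be left standing.
- vial: A glass vial with a black screw cap, 28 mm across, 56 mm tall, loose, on the right of the worktop. Origin: centre of its underside. To be left standing.

How it is judged:
By the outcome, as a careful person would: the job done as asked, in the order asked, and still so for the second after the job is handed in, with the robot touching nothing.
It also fails if it takes over 51 s, if anything falls off the work surface, if the arm or the gripper's body presses on something with over 40 N, if the wrist force passes 120 N, or if a joint passes its speed limit or range.

## Working session

There is one attempt and no reset: what is moved stays moved. The work goes in short steps, Python scripts to look and compute and a tool call to move; the robot and the scene stay as the last step left them, time stands still between calls to the robot, and variables do not carry over. Pictures are saved under pics/ and viewed, about 8 in all and at most 12, crops included, and the job is handed in when it is done.

Besides the shell and the picture viewer there is one more tool, called after "Call:" by a JSON object that holds its "name" and its "arguments". send_rows: Moves the arm, as the interface text tells. Its arguments: {"type":"object","properties":{"commands":{"type":"array","items":{"type":"object","properties":{"delta_pos":{"type":"array","items":{"type":"number"}},"yaw":{"type":"number"}}}},"grip":{"type":"number"},"force":{"type":"number"}},"required":["commands"]}

```bash
mkdir -p pics
cat > h.py <<'E'
import numpy as np, cv2
from station import manip
def snap(n,f):
    im=manip.snapshot(n); cv2.imwrite('pics/'+f,im); return im
def cal(n):
    c=manip.get_calibration(n); return np.array([[c['fx'],0,c['cx']],[0,c['fy'],c['cy']],[0,0,1.]]),np.array(c['world_to_cam'])
def proj(n,P):
    K,T=cal(n); P=np.atleast_2d(P); c=P@T[:3,:3].T+T[:3,3]; p=c@K.T; return p[:,:2]/p[:,2:]
def ray(n,uv,z):
    K,T=cal(n); R=T[:3,:3]; o=-R.T@T[:3,3]; d=R.T@np.linalg.solve(K,[uv[0],uv[1],1.]); return o+d*(z-o[2])/d[2]
E
python3 - <<'E'
from h import *
for n in('scene','top'):
    snap(n,n+'0.png'); K,T=cal(n); print(n,K[0,0],K[0,2],K[1,2],-T[:3,:3].T@T[:3,3],T[2,:3])
s=manip.sense(); print({k:np.round(v,3) for k,v in s.items()})
E
```

```text
scene 425.8560728071993 280.6672167804873 204.254727919308 [ 0.16983755 -0.81432224  0.55484069] [ 0.44104851  0.73947997 -0.5085721 ]
top 481.26355110307327 285.7767691515421 206.05718150922428 [ 0.49319306 -0.11445357  1.17215986] [ 0.04649753 -0.01121556 -0.99885544]
{'t': np.float64(0.1), 'q': array([ 1.163,  0.528,  1.434,  0.   ,  1.181, -0.178]), 'qd': array([-0.   , -0.004, -0.004, -0.   ,  0.001, -0.001]), 'tau': array([-0.0000e+00, -4.4330e+01, -1.7859e+01, -0.0000e+00,  4.0000e-03,
       -0.0000e+00]), 'tcp_pos': array([0.142, 0.608, 0.21 ]), 'tool_rot': array([ 0.115,  0.993, -0.001, -0.   ]), 'force': array([ 0.162,  0.523, -0.747]), 'ft_torque': array([ 0.035, -0.025, -0.002]), 'finger_gap': np.float64(1.0)}
```

View pics/scene0.png

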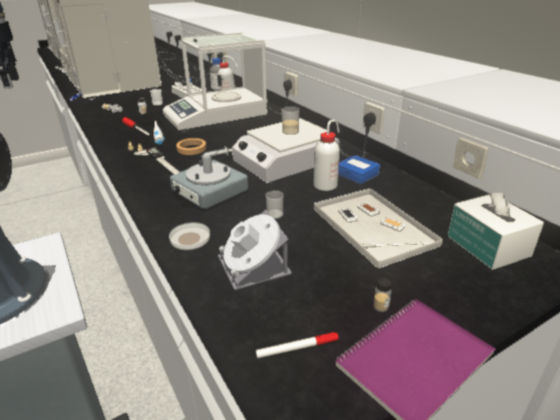

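View pics/top0.png

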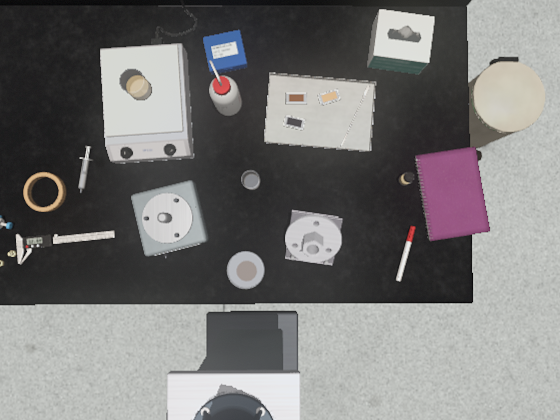

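Run:
```python
from h import *
t=cv2.imread('pics/top0.png'); s=cv2.imread('pics/scene0.png')
z=lambda im,x,y,w,h:cv2.resize(im[y:y+h,x:x+w],(400,300),interpolation=cv2.INTER_CUBIC)
# top crops 80x60 at 5x ; scene crops 100x75 at 4x
a=z(t,274,206,80,60);b=cv2.resize(t[175:262,126:212],(400,400),interpolation=cv2.INTER_CUBIC)
b=z(t,122,184,80,60);c=z(s,205,208,100,75);d=z(s,160,138,100,75)
cv2.imwrite('pics/z0.png',np.vstack([np.hstack([a,b]),np.hstack([c,d])]))
```

```text
(no output)
```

View pics/z0.png

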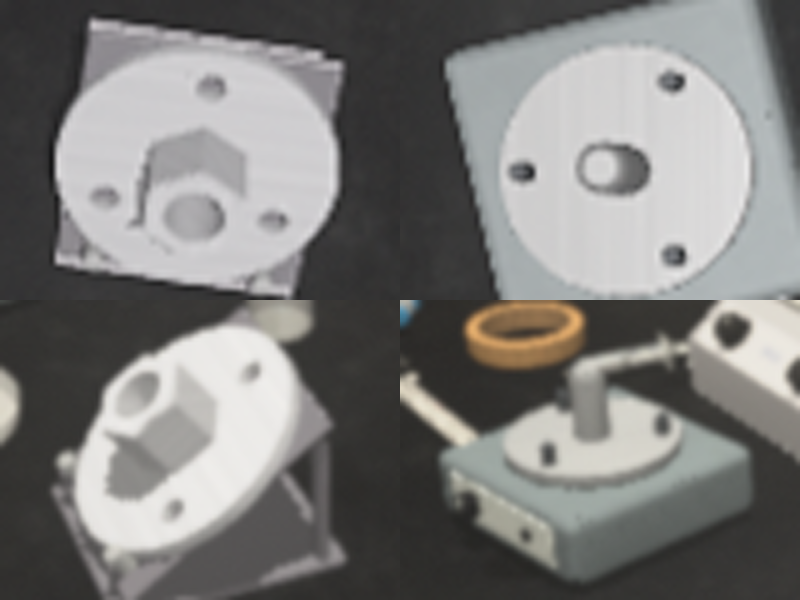

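```bash
cat > fit.py <<'E'
from h import *
from scipy.optimize import least_squares
T=lambda X,Y,ox,oy,k:((X+.5)/k-.5+ox,(Y+.5)/k-.5+oy)
def disc_pts(p,L):
    x,y,z,a=p; ca,sa=np.cos(a),np.sin(a); h=np.array([ca,sa,0]); t=np.radians(35)
    ex=h*np.cos(t)+[0,0,np.sin(t)]; ez=-h*np.sin(t)+[0,0,np.cos(t)]; ey=np.cross(ez,ex)
    return np.array([x,y,z])+np.array(L)@np.array([ex,ey,ez])
def hol(r,z): return [[r*np.cos(k*2*np.pi/3),r*np.sin(k*2*np.pi/3),z] for k in range(3)]
if __name__=='__main__':
    H=hol(.046,-.014)
    L=H+[[0,0,.022]]
    top=[T(212,87,274,206,5),T(106,196,274,206,5),T(274,220,274,206,5),T(194,217,274,206,5)]
    sc=[T(250,72,205,208,4),T(174,210,205,208,4),T(138,94,205,208,4)]
    f=lambda p:np.r_[(proj('top',disc_pts(p,L))-top).ravel(),(proj('scene',disc_pts(p,[L[0],L[2],L[3]]))-sc).ravel()]
    r=least_squares(f,[.4,-.15,.09,0]); print('disc',r.x,np.round(r.fun,1))
    def hp(p,L,):
        c,s=np.cos(p[2]),np.sin(p[2]); L=np.array(L); return np.c_[p[0]+c*L[:,0]-s*L[:,1],p[1]+s*L[:,0]+c*L[:,1],L[:,2]]
    S=hol(.046,.072); LS=S+[[0,0,.062]]
    tp=[T(272,81,122,184,5),T(123,172,122,184,5),T(275,255,122,184,5),T(226,170,122,184,5)]
    g=lambda p:(proj('top',hp(p,LS))-tp).ravel()
    r=least_squares(g,[.45,.15,-.5]); print('hub',r.x,np.round(r.fun,1)); print(proj('scene',hp(r.x,LS+[[0,0,.11]]))-[160,138], 'x4',4*(proj('scene',hp(r.x,LS+[[0,0,.11]]))-[160,138])+[400,300])
E
python3 fit.py
```

```text
disc [ 0.46108665 -0.18862583  0.07497527 -0.13193626] [ 0.1 -0.5 -0.  -0.2  0.3 -0.6  0.5 -0.7 -0.5 -0.  -0.7  0.1 -0.6  0.1]
hub [ 0.51913336  0.14602676 -0.49908514] [-0.  -0.1 -0.3  0.  -0.   0.1  0.4 -0. ]
[[64.31702772 30.24699635]
 [39.55839342 24.51771525]
 [35.78887689 37.88450366]
 [46.98105452 34.19573321]
 [45.14809441 17.33877751]] x4 [[657.2681109  420.9879854 ]
 [558.23357367 398.07086102]
 [543.15550755 451.53801465]
 [587.92421809 436.78293283]
 [580.59237764 369.35511004]]
```

Call:
{"name": "send_rows", "arguments": {"commands": [{"delta_pos": [4.6, -5.1, 0.7], "yaw": 0.05}, {"delta_pos": [4.6, -5.1, 0.7], "yaw": 0.05}, {"delta_pos": [4.6, -5.1, 0.7]}, {"delta_pos": [4.6, -5.1, 0.7]}, {"delta_pos": [4.6, -5.1, 0.7]}, {"delta_pos": [4.6, -5.1, 0.7]}, {"delta_pos": [0.4, -5.4, 0]}, {"delta_pos": [0.4, -5.4, 0]}, {"delta_pos": [0.4, -5.4, 0]}, {"delta_pos": [0.4, -5.4, 0]}], "grip": -1, "force": 30}}

```text
validation failed for argument at $.co...
```

Call:
{"name": "send_rows", "arguments": {"commands": [{"delta_pos": [4.6, -5.1, 0.7], "yaw": 0.05}, {"delta_pos": [4.6, -5.1, 0.7], "yaw": 0.05}, {"delta_pos": [4.6, -5.1, 0.7], "yaw": 0.0}, {"delta_pos": [4.6, -5.1, 0.7], "yaw": 0.0}, {"delta_pos": [4.6, -5.1, 0.7], "yaw": 0.0}, {"delta_pos": [4.6, -5.1, 0.7], "yaw": 0.0}, {"delta_pos": [0.4, -5.4, 0.0], "yaw": 0.0}, {"delta_pos": [0.4, -5.4, 0.0], "yaw": 0.0}, {"delta_pos": [0.4, -5.4, 0.0], "yaw": 0.0}, {"delta_pos": [0.4, -5.4, 0.0], "yaw": 0.0}], "grip": -1, "force": 30}}

```text
t: 1.35
tcp_pos: [0.4112, 0.1052, 0.2461]
tool_rot: [0.059, 0.998, -0.001, 0.001]
force: [0.9, 0.0, 0.6]
finger_gap: 1.0
```

Call:
{"name": "send_rows", "arguments": {"commands": [{"delta_pos": [0.8, -5.3, -0.5], "yaw": -0.01}, {"delta_pos": [0.8, -5.3, -0.5], "yaw": 0.0}, {"delta_pos": [0.8, -5.3, -1.0], "yaw": 0.0}, {"delta_pos": [0.8, -5.3, -2.0], "yaw": 0.0}, {"delta_pos": [0.8, -5.3, -2.0], "yaw": 0.0}, {"delta_pos": [0.3, -2.5, -1.0], "yaw": 0.0}, {"delta_pos": [0.0, 0.0, 0.0], "yaw": 0.0}, {"delta_pos": [0.0, 0.0, 0.0], "yaw": 0.0}]}}

```text
t: 2.35
tcp_pos: [0.4537, -0.1975, 0.1733]
tool_rot: [0.067, 0.998, -0.001, 0.001]
force: [0.4, -0.1, 0.2]
finger_gap: 1.001
```

Call:
{"name": "send_rows", "arguments": {"commands": [{"delta_pos": [0.0, 0.95, -1.0], "yaw": 0.0}, {"delta_pos": [0.0, 0.0, -2.5], "yaw": 0.0}, {"delta_pos": [0.0, 0.0, -2.5], "yaw": 0.0}, {"delta_pos": [0.0, 0.0, -1.5], "yaw": 0.0}, {"delta_pos": [0.0, 0.0, -0.5], "yaw": 0.0}, {"delta_pos": [0.0, 0.0, 0.0], "yaw": 0.0}]}}

```text
t: 3.1
tcp_pos: [0.4528, -0.1771, 0.0924]
tool_rot: [0.062, 0.998, 0.0, 0.002]
force: [-1.1, -0.4, 0.7]
finger_gap: 1.001
```

Run:
```python
from h import *
s=snap('scene','s1.png'); t=snap('top','t1.png')
cv2.imwrite('pics/z1.png',np.hstack([cv2.resize(s[150:300,190:340],(400,400),interpolation=2),cv2.resize(t[180:280,260:360],(400,400),interpolation=2)]))
x=manip.sense();print(x['tcp_pos'],x['force'],proj('top',x['tcp_pos']),proj('scene',x['tcp_pos']))
```

```text
[ 0.45314839 -0.1777488   0.0928693 ] [ 0.48549955 -0.46180629 -0.31117819] [[308.7777727  246.29906492]] [[238.50782617 228.2759421 ]]
```

View pics/z1.png

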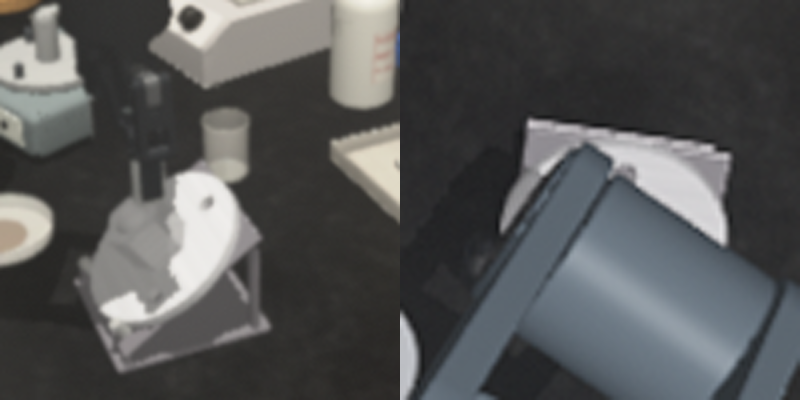

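Run:
```python
from h import *
c=np.array([.453,-.1777,.093+.013])
for d in (-.0425,0,.0425):
  for dz in (0,.07,.2):
    print(d,dz,((proj('scene',c+np.array([.13*d,.99*d,dz]))-[190,150])*2.667).round())
im=cv2.imread('pics/s1.png'); cv2.imwrite('pics/s1b.png',cv2.resize(im[0:300,100:400],(600,600)))
```

```text
-0.0425 0 [[148. 224.]]
-0.0425 0.07 [[142. 137.]]
-0.0425 0.2 [[131. -48.]]
0 0 [[128. 194.]]
0 0.07 [[122. 109.]]
0 0.2 [[109. -70.]]
0.0425 0 [[110. 166.]]
0.0425 0.07 [[103.  83.]]
0.0425 0.2 [[ 89. -90.]]
```

View pics/s1b.png

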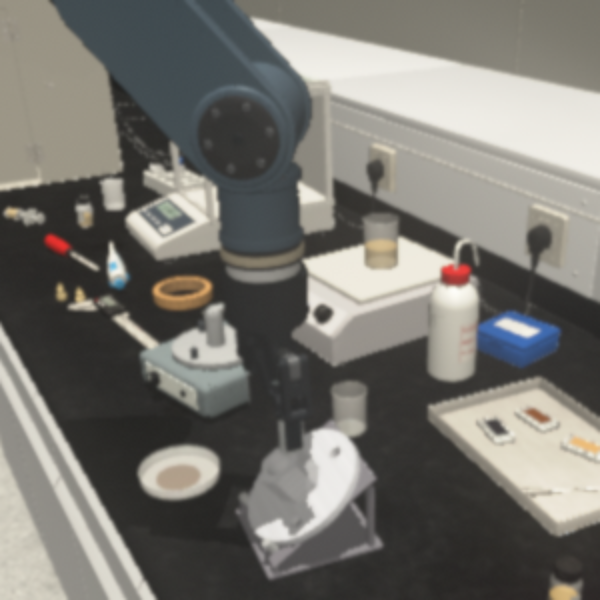

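Call:
{"name": "send_rows", "arguments": {"commands": [{"delta_pos": [0.05, -0.9, 0.0], "yaw": 0.0}, {"delta_pos": [0.0, 0.0, -1.0], "yaw": 0.0}, {"delta_pos": [0.0, 0.0, -1.0], "yaw": 0.0}, {"delta_pos": [0.0, 0.0, -0.6], "yaw": 0.0}, {"delta_pos": [0.0, 0.0, 0.0], "yaw": 0.0}, {"delta_pos": [0.0, 0.0, 0.0], "yaw": 0.0}]}}

```text
t: 3.95
tcp_pos: [0.4543, -0.1882, 0.0659]
tool_rot: [0.063, 0.998, -0.001, 0.003]
force: [-0.2, -0.7, 0.4]
finger_gap: 0.998
```

Call:
{"name": "send_rows", "arguments": {"commands": [{"delta_pos": [0.0, 0.0, -0.3], "yaw": 0.0}, {"delta_pos": [0.0, 0.0, 0.0], "yaw": 0.0}, {"delta_pos": [0.0, 0.0, 0.0], "yaw": 0.0}, {"delta_pos": [0.0, 0.0, 0.0], "yaw": 0.0}, {"delta_pos": [0.0, 0.0, 0.0], "yaw": 0.0}, {"delta_pos": [0.0, 0.0, 0.0], "yaw": 0.0}, {"delta_pos": [0.0, 0.0, 0.0], "yaw": 0.0}, {"delta_pos": [0.0, 0.0, 0.0], "yaw": 0.0}], "grip": 1, "force": 30}}

```text
t: 4.95
tcp_pos: [0.4546, -0.1875, 0.0633]
tool_rot: [0.063, 0.998, -0.001, 0.004]
force: [0.7, 0.6, 0.7]
finger_gap: 0.501
```

Call:
{"name": "send_rows", "arguments": {"commands": [{"delta_pos": [0.0, 0.0, 0.5], "yaw": 0.0}, {"delta_pos": [0.0, 0.0, 0.8], "yaw": 0.0}, {"delta_pos": [0.0, 0.0, 1.0], "yaw": 0.0}, {"delta_pos": [0.0, 0.0, 1.5], "yaw": 0.0}, {"delta_pos": [0.0, 0.0, 2.0], "yaw": 0.0}, {"delta_pos": [0.0, 0.0, 3.0], "yaw": 0.0}, {"delta_pos": [0.0, 0.0, 3.0], "yaw": 0.0}, {"delta_pos": [0.0, 0.0, 2.0], "yaw": 0.0}, {"delta_pos": [0.0, 0.0, 0.0], "yaw": 0.0}, {"delta_pos": [0.0, 0.0, 0.0], "yaw": 0.0}]}}

```text
t: 6.2
tcp_pos: [0.451, -0.1863, 0.2079]
tool_rot: [0.063, 0.998, -0.001, 0.002]
force: [0.1, 0.4, -4.0]
finger_gap: 0.503
```

Run:
```python
from h import *
s=snap('scene','s2.png'); t=snap('top','t2.png')
cv2.imwrite('pics/z2.png',np.hstack([cv2.resize(s[130:270,190:330],(400,400),interpolation=2),cv2.resize(t[180:280,260:360],(400,400),interpolation=2)]))
x=manip.sense();print(x['tcp_pos'],x['force'],x['ft_torque'],x['finger_gap'],proj('top',x['tcp_pos']),proj('scene',x['tcp_pos']))
```

```text
[ 0.45109248 -0.18631136  0.20755381] [-0.35625933 -0.22908449 -4.13140427] [0.03385768 0.04308857 0.00902748] 0.5043384375284322 [[316.43603393 249.43578752]] [[235.75594775 177.73698805]]
```

View pics/z2.png

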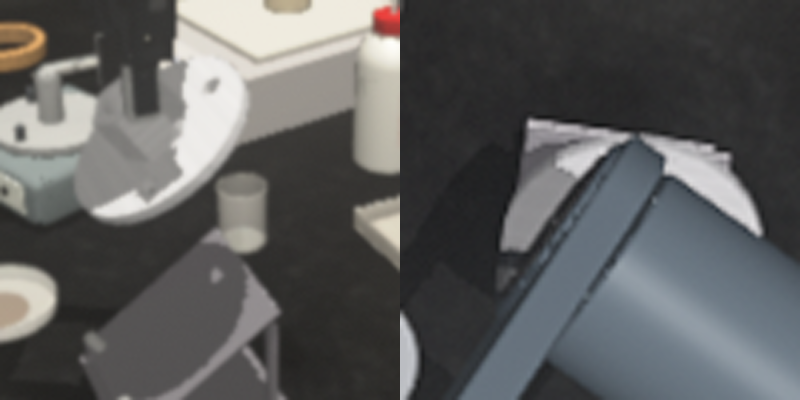

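Call:
{"name": "send_rows", "arguments": {"commands": [{"delta_pos": [1.0, 3.0, 0.0], "yaw": -0.046}, {"delta_pos": [1.2, 4.0, 0.0], "yaw": -0.046}, {"delta_pos": [1.2, 4.0, 0.0], "yaw": -0.046}, {"delta_pos": [1.2, 4.0, 0.0], "yaw": -0.046}, {"delta_pos": [1.2, 4.0, 0.0], "yaw": -0.046}, {"delta_pos": [1.2, 4.0, 0.0], "yaw": -0.046}, {"delta_pos": [1.2, 4.0, 0.0], "yaw": -0.046}, {"delta_pos": [1.0, 3.0, 0.0], "yaw": -0.046}, {"delta_pos": [0.0, 0.0, 0.0], "yaw": 0.0}, {"delta_pos": [0.0, 0.0, 0.0], "yaw": 0.0}]}}

```text
t: 7.55
tcp_pos: [0.5397, 0.1228, 0.1957]
tool_rot: [0.252, 0.968, -0.001, -0.009]
force: [-0.8, 0.0, -3.1]
finger_gap: 0.504
```

Call:
{"name": "send_rows", "arguments": {"commands": [{"delta_pos": [0.5, 0.9, 0.0], "yaw": 0.0}, {"delta_pos": [0.0, 0.0, -1.5], "yaw": 0.0}, {"delta_pos": [0.0, 0.0, -1.5], "yaw": 0.0}, {"delta_pos": [0.0, 0.0, -0.5], "yaw": 0.0}, {"delta_pos": [0.0, 0.0, 0.0], "yaw": 0.0}]}}

```text
t: 8.18
tcp_pos: [0.5436, 0.1295, 0.1567]
tool_rot: [0.253, 0.967, -0.002, -0.011]
force: [0.6, 0.1, -3.3]
finger_gap: 0.505
```

Run:
```python
from h import *
s=snap('scene','s3.png')
cv2.imwrite('pics/z3.png',cv2.resize(s[100:240,140:280],(560,560),interpolation=2))
x=manip.sense();print(x['tcp_pos'],x['force'],x['ft_torque'],x['finger_gap'],x['q'])
```

```text
[0.54371942 0.12951924 0.15690282] [ 0.0260477   0.33798122 -3.64100232] [ 0.02166516 -0.00361751 -0.02601429] 0.5020759045689919 [ 0.03227415  0.5174547   1.63896478  0.00338834  1.00605822 -1.02806103]
```

View pics/z3.png

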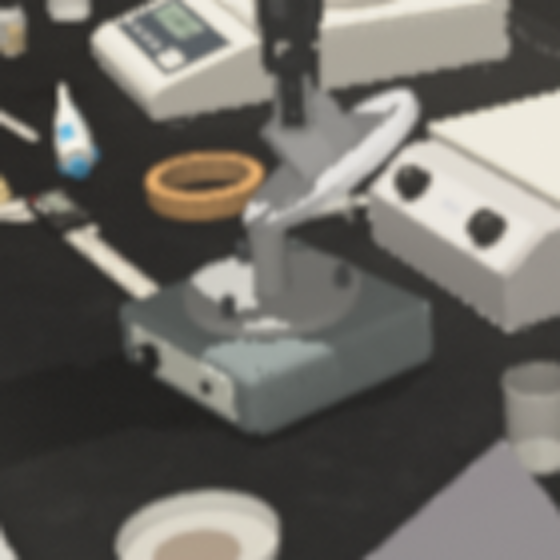

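Call:
{"name": "send_rows", "arguments": {"commands": [{"delta_pos": [0.0, 0.0, -0.5], "yaw": 0.0}, {"delta_pos": [0.0, 0.0, -0.5], "yaw": 0.0}, {"delta_pos": [0.0, 0.0, -0.4], "yaw": 0.0}, {"delta_pos": [0.0, 0.0, 0.0], "yaw": 0.0}]}}

```text
t: 8.72
tcp_pos: [0.5531, 0.1272, 0.1497]
tool_rot: [0.253, 0.968, -0.001, 0.001]
force: [-1.1, 0.4, -2.5]
finger_gap: 0.506
```

Call:
{"name": "send_rows", "arguments": {"commands": [{"delta_pos": [-0.5, 0.3, -0.3], "yaw": 0.0}, {"delta_pos": [-0.2, 0.1, -0.4], "yaw": 0.0}, {"delta_pos": [0.0, 0.0, -0.4], "yaw": 0.0}]}}

```text
t: 9.1
tcp_pos: [0.5572, 0.1274, 0.1461]
tool_rot: [0.25, 0.968, -0.001, 0.015]
force: [1.0, -4.7, 4.8]
finger_gap: 0.502
```

Run:
```python
from h import *
s=snap('scene','s4.png')
cv2.imwrite('pics/z4.png',cv2.resize(s[120:220,160:260],(500,500),interpolation=2))
x=manip.sense();print(x['tcp_pos'],x['force'],x['ft_torque'],x['finger_gap'],x['q'])
```

```text
[0.55742384 0.12721187 0.14582582] [ 1.82296737 -4.63232509  6.11499806] [-0.80153377 -0.02661574  0.17291261] 0.5026351943627448 [ 0.03534274  0.53120202  1.65265328 -0.01404218  0.92940357 -1.02112663]
```

View pics/z4.png

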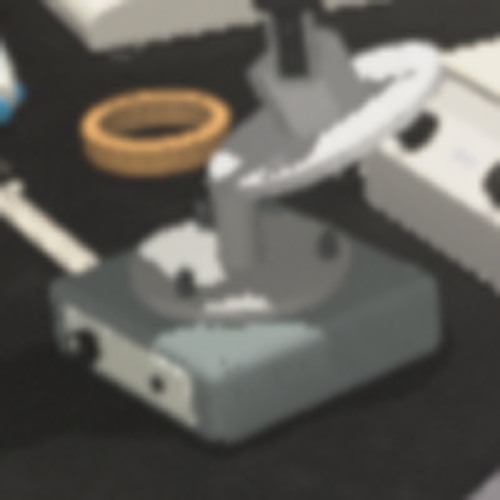

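Call:
{"name": "send_rows", "arguments": {"commands": [{"delta_pos": [-0.3, 0.2, -0.2], "yaw": 0.0}, {"delta_pos": [-0.3, 0.2, -0.2], "yaw": 0.0}, {"delta_pos": [-0.2, 0.1, -0.3], "yaw": 0.0}], "force": 20}}

```text
t: 9.52
tcp_pos: [0.5584, 0.1276, 0.1455]
tool_rot: [0.247, 0.969, -0.003, 0.027]
force: [1.7, -5.2, 8.1]
finger_gap: 0.506
```

Call:
{"name": "send_rows", "arguments": {"commands": [{"delta_pos": [0.0, 0.0, 1.0], "yaw": 0.0}, {"delta_pos": [-1.0, 0.4, 0.6], "yaw": 0.0}, {"delta_pos": [-0.9, 0.3, 0.3], "yaw": 0.0}, {"delta_pos": [0.0, 0.0, 0.0], "yaw": 0.0}, {"delta_pos": [0.0, 0.0, 0.0], "yaw": 0.0}]}}

```text
t: 10.15
tcp_pos: [0.5343, 0.1367, 0.1639]
tool_rot: [0.247, 0.969, -0.003, 0.024]
force: [1.3, 0.8, -2.9]
finger_gap: 0.51
```

Run:
```python
from h import *
from scipy.spatial.transform import Rotation as R
x=manip.sense();print(x['tcp_pos'],x['force'],x['ft_torque'],x['q']);print(R.from_quat(x['tool_rot']).as_matrix().round(3))
```

```text
[0.5342746  0.13669404 0.16390147] [ 1.25167028  0.78515128 -2.88199549] [-0.01997474  0.04935432 -0.0371656 ] [ 0.05992384  0.47698405  1.69727573 -0.02590414  0.92395643 -0.99553817]
[[-0.876  0.479  0.045]
 [ 0.479  0.878 -0.018]
 [-0.048  0.006 -0.999]]
```

Call:
{"name": "send_rows", "arguments": {"commands": [{"delta_pos": [0.0, 0.0, -1.3], "yaw": 0.0}, {"delta_pos": [0.0, 0.0, -0.6], "yaw": 0.0}, {"delta_pos": [0.0, 0.0, -0.8], "yaw": 0.0}, {"delta_pos": [0.0, 0.0, -0.8], "yaw": 0.0}]}}

```text
t: 10.65
tcp_pos: [0.5382, 0.1359, 0.1284]
tool_rot: [0.247, 0.969, -0.003, 0.028]
force: [2.1, -4.4, 14.7]
finger_gap: 0.502
```

Run:
```python
from h import *
s=snap('scene','s5.png')
cv2.imwrite('pics/z5.png',cv2.resize(s[120:220,160:260],(500,500),interpolation=2))
x=manip.sense();print(x['tcp_pos'],x['force'],x['ft_torque'],x['finger_gap'],x['tool_rot'])
```

```text
[0.53823085 0.13599945 0.12778646] [ 0.3124422  -0.07042938  6.07858928] [ 0.11190717  0.02867483 -0.06059915] 0.5001429072147574 [ 0.24745572  0.96850821 -0.00265533  0.02739472]
```

View pics/z5.png

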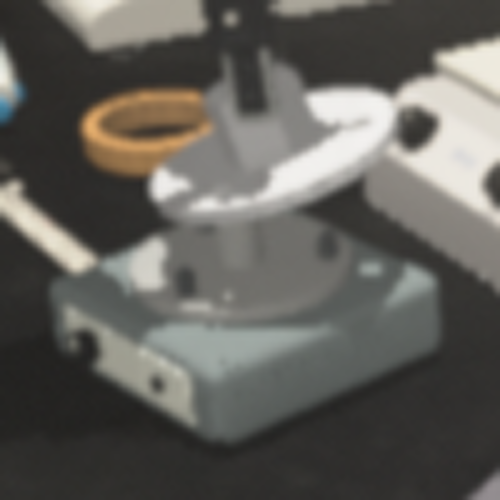

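Call:
{"name": "send_rows", "arguments": {"commands": [{"delta_pos": [0.5, -0.3, 0.8], "yaw": 0.0}, {"delta_pos": [0.6, -0.3, 0.2], "yaw": 0.0}, {"delta_pos": [0.0, 0.0, -0.6], "yaw": 0.0}, {"delta_pos": [0.0, 0.0, -0.8], "yaw": 0.0}, {"delta_pos": [0.0, 0.0, -0.5], "yaw": 0.0}]}}

```text
t: 11.32
tcp_pos: [0.5567, 0.1275, 0.1215]
tool_rot: [0.247, 0.968, -0.002, 0.035]
force: [2.7, -4.1, 7.9]
finger_gap: 0.505
```

Run:
```python
from h import *
from scipy.spatial.transform import Rotation as R
s=snap('scene','s6.png')
cv2.imwrite('pics/z6.png',cv2.resize(s[120:220,160:260],(600,600),interpolation=2))
x=manip.sense();print(x['tcp_pos'],x['force'],x['ft_torque'],x['finger_gap'],x['tool_rot']);print(R.from_quat(x['tool_rot']).as_matrix().round(3)[:,2])
```

```text
[0.55690577 0.12734755 0.12116849] [ 2.33935217 -4.43626774  6.02780493] [-0.5993695  -0.18210288  0.0505114 ] 0.4994319989993804 [ 0.24670404  0.96846683 -0.00253135  0.03468015]
[ 0.066 -0.022 -0.998]
```

View pics/z6.png

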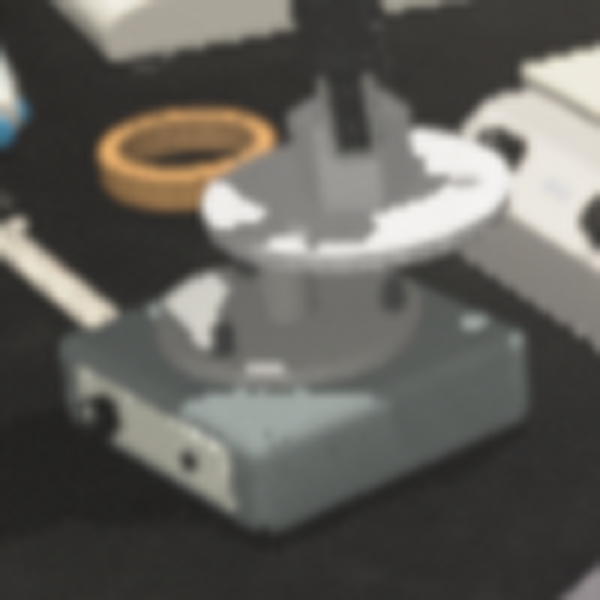

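```bash
cat > tilt.py <<'E'
from h import *
from scipy.optimize import least_squares
def sil(p,yaw):
    th,cx,cy,cz=p; h=np.array([np.cos(yaw),np.sin(yaw),0]); k=np.array([0,0,1.])
    ex=h*np.cos(th)+k*np.sin(th); ez=-h*np.sin(th)+k*np.cos(th); ey=np.cross(ez,ex)
    a=np.linspace(0,2*np.pi,361); c=np.array([cx,cy,cz])
    out=[]
    for z in(0,.008): out.append(proj('scene',c+.065*(np.outer(np.cos(a),ex)+np.outer(np.sin(a),ey))+z*ez))
    return out
def fit(lo,up,x0,yaw):
    # lo: points on lower silhouette; up: points on the upper-face edge
    def f(p):
        A=sil(p,yaw); r=[]
        for pts,Q in((lo,A[0]),(up,A[1])):
            for q in pts:
                r.append(cv2.pointPolygonTest(Q.astype(np.float32).reshape(-1,1,2),tuple(map(float,q)),True))
        return np.array(r)
    r=least_squares(f,x0,diff_step=1e-3); return r.x,f(r.x)
E
python3 - <<'E'
from tilt import *
c=lambda X,Y:((X+.5)/6-.5+160,(Y+.5)/6-.5+120)
lo=[c(*q) for q in[(230,250),(280,268),(330,272),(400,262),(460,240)]]
up=[c(*q) for q in[(203,190),(205,210),(240,240),(300,253),(380,246),(440,228),(490,200),(511,172),(495,147),(460,132),(420,128)]]
x,r=fit(lo,up,[.1,.56,.125,.11],-.5); print(np.degrees(x[0]),x[1:],r.round(1))
for t in(0,.05,.1,.15):
    from scipy.optimize import least_squares
x=x
E
```

```text
3.1303459514831347 [0.54980683 0.12410674 0.11641163] [ 0.5 -0.2 -0.5 -0.3  0.1 -0.5  0.4  0.1 -0.4 -0.1  0.3  0.5 -0.2 -0.
 -0.1  0.2]
```

Call:
{"name": "send_rows", "arguments": {"commands": [{"delta_pos": [0.0, 0.0, 1.0], "yaw": 0.0}, {"delta_pos": [0.0, 0.0, 0.6], "yaw": 0.0}, {"delta_pos": [-1.0, 0.6, 0.0], "yaw": 0.0}, {"delta_pos": [-1.0, 0.7, 0.0], "yaw": 0.0}, {"delta_pos": [-0.8, 0.5, 0.0], "yaw": 0.0}, {"delta_pos": [0.0, 0.0, 0.0], "yaw": 0.0}, {"delta_pos": [0.0, 0.0, 0.0], "yaw": 0.0}]}}

```text
t: 12.25
tcp_pos: [0.5222, 0.1477, 0.1353]
tool_rot: [0.246, 0.969, -0.003, 0.03]
force: [0.7, 0.2, -3.0]
finger_gap: 0.505
```

Run:
```python
from h import *
from scipy.spatial.transform import Rotation as R
s=snap('scene','s7.png')
cv2.imwrite('pics/z7.png',cv2.resize(s[120:220,150:260],(770,700)[:2] if 0 else (660,600),interpolation=2))
x=manip.sense();print(x['tcp_pos'],x['force'],x['ft_torque'],x['finger_gap'],x['tool_rot']);print(R.from_quat(x['tool_rot']).as_matrix().round(3))
```

```text
[0.52199327 0.14760726 0.1352307 ] [-1.22261978 -0.18170649 -3.83821062] [ 0.01268739  0.05391865 -0.0521359 ] 0.505348468525313 [ 0.24637044  0.96870438 -0.00336698  0.03003479]
[[-0.877  0.478  0.057]
 [ 0.477  0.879 -0.021]
 [-0.06   0.008 -0.998]]
```

View pics/z7.png

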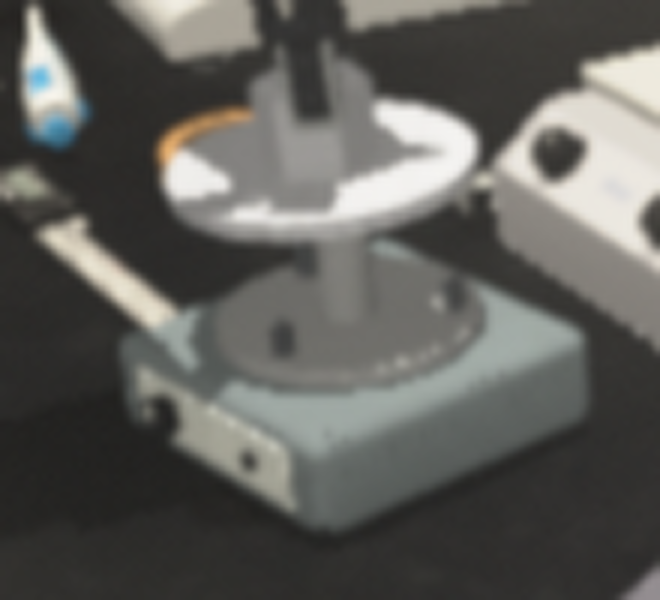

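```bash
cat >> tilt.py <<'E'
c6=lambda X,Y:((X+.5)/6-.5+150,(Y+.5)/6-.5+120)
E
python3 - <<'E'
from tilt import *
c=c6
lo=[c(*q) for q in[(200,224),(240,237),(290,242),(340,240),(390,229),(430,212)]]
up=[c(*q) for q in[(163,178),(168,192),(195,212),(240,222),(290,224),(350,214),(410,198),(455,175),(479,150),(465,120),(430,103)]]
x,r=fit(lo,up,[.05,.52,.145,.12],-.51); print(np.degrees(x[0]),x[1:],r.round(1))
# hub: fit xy from stud tops/bases, flange sides and spindle sides
from scipy.optimize import least_squares
def hub(p):
    H=lambda r,z,a:[p[0]+r*np.cos(a),p[1]+r*np.sin(a),z]
    st=[H(.046,.069,p[2]+k*2*np.pi/3) for k in(0,2)]
    pr=proj('scene',np.array(st)); a=np.linspace(0,6.28,200)
    fl=proj('scene',np.array([H(.058,.062,t) for t in a])); sp=proj('scene',np.array([H(0,.08,0)]))
    return np.r_[(pr-np.array([c(453,292),c(283,340)])).ravel(),fl[:,0].min()-c(214,0)[0],fl[:,0].max()-c(486,0)[0],(sp[0,0]-c(345,0)[0])*2]
h=least_squares(hub,[.52,.146,-.5]); print(h.x,h.fun.round(1)); print('move',(h.x[:2]-x[1:3])*100)
E
```

```text
2.6179982242250075 [0.51124985 0.12849863 0.13635363] [ 0.8  0.3 -0.2 -0.5 -0.5 -0.1 -0.1 -0.  -0.3 -0.2 -0.3  0.3  0.3  0.4
 -0.   0.1 -0.3]
[ 0.52283378  0.1492748  -0.49483759] [ 0.1  0.2  0.1 -0.1  0.1 -0.6  0.1]
move [1.15839373 2.07761698]
```

Run:
```python
from tilt import *
from scipy.optimize import least_squares
c=c6
lo=[c(*q) for q in[(200,224),(240,237),(290,242),(340,240),(390,229),(430,212)]]
up=[c(*q) for q in[(163,178),(168,192),(195,212),(240,222),(290,224),(350,214),(410,198),(455,175),(479,150),(465,120),(430,103)]]
for cz in(.1225,.1265,.1305):
    def f(p):
        A=sil([p[0],p[1],p[2],cz],-.51); return np.array([cv2.pointPolygonTest(Q.astype(np.float32).reshape(-1,1,2),tuple(map(float,q)),True) for pts,Q in((lo,A[0]),(up,A[1])) for q in pts])
    r=least_squares(f,[.05,.52,.14],diff_step=1e-3); print(cz,np.degrees(r.x[0]),r.x[1:],np.sqrt((r.fun**2).mean()),'move',([.5228,.1493]-r.x[1:])*100)
```

```text
0.1225 3.1066184275845794 [0.52194106 0.15761266] 0.5274604837059085 move [ 0.08589438 -0.83126561]
0.1265 2.9955125904242537 [0.51886198 0.14917126] 0.44437048664412554 move [0.39380242 0.01287361]
0.1305 2.845058616700195 [0.51577315 0.14077512] 0.3792341662640954 move [0.702685   0.85248758]
```

Call:
{"name": "send_rows", "arguments": {"commands": [{"delta_pos": [0.3, -0.15, 0.0], "yaw": 0.0}, {"delta_pos": [0.0, 0.0, -0.5], "yaw": 0.0}, {"delta_pos": [0.0, 0.0, -0.5], "yaw": 0.0}, {"delta_pos": [0.0, 0.0, -0.4], "yaw": 0.0}, {"delta_pos": [0.0, 0.0, -0.4], "yaw": 0.0}, {"delta_pos": [0.0, 0.0, -0.2], "yaw": 0.0}]}}

```text
t: 13.05
tcp_pos: [0.5263, 0.1453, 0.1135]
tool_rot: [0.247, 0.969, -0.003, 0.03]
force: [-0.5, -0.0, -3.3]
finger_gap: 0.506
```

Call:
{"name": "send_rows", "arguments": {"commands": [{"delta_pos": [0.0, 0.0, -0.4], "yaw": 0.0}, {"delta_pos": [0.0, 0.0, -0.4], "yaw": 0.0}, {"delta_pos": [0.0, 0.0, -0.4], "yaw": 0.0}, {"delta_pos": [0.0, 0.0, -0.4], "yaw": 0.0}, {"delta_pos": [0.0, 0.0, 0.0], "yaw": 0.0}]}}

```text
t: 13.68
tcp_pos: [0.5263, 0.1454, 0.0963]
tool_rot: [0.247, 0.969, -0.003, 0.03]
force: [-0.2, 0.1, -3.4]
finger_gap: 0.504
```

Call:
{"name": "send_rows", "arguments": {"commands": [{"delta_pos": [0.0, 0.0, -0.4], "yaw": 0.0}, {"delta_pos": [0.0, 0.0, -0.4], "yaw": 0.0}, {"delta_pos": [0.0, 0.0, -0.3], "yaw": 0.0}, {"delta_pos": [0.0, 0.0, -0.3], "yaw": 0.0}, {"delta_pos": [0.0, 0.0, 0.0], "yaw": 0.0}]}}

```text
t: 14.3
tcp_pos: [0.5265, 0.1454, 0.0814]
tool_rot: [0.247, 0.969, -0.003, 0.03]
force: [0.5, 0.4, -3.5]
finger_gap: 0.505
```

Call:
{"name": "send_rows", "arguments": {"commands": [{"delta_pos": [0.0, 0.0, -0.3], "yaw": 0.0}, {"delta_pos": [0.0, 0.0, -0.3], "yaw": 0.0}, {"delta_pos": [0.0, 0.0, -0.2], "yaw": 0.0}, {"delta_pos": [0.0, 0.0, -0.2], "yaw": 0.0}, {"delta_pos": [0.0, 0.0, 0.0], "yaw": 0.0}]}}

```text
t: 14.92
tcp_pos: [0.5281, 0.1448, 0.0724]
tool_rot: [0.246, 0.969, -0.003, 0.032]
force: [-1.4, 1.2, -0.8]
finger_gap: 0.506
```

Call:
{"name": "send_rows", "arguments": {"commands": [{"delta_pos": [0.0, 0.0, -0.4], "yaw": 0.0}, {"delta_pos": [0.0, 0.0, -0.6], "yaw": 0.0}, {"delta_pos": [0.0, 0.0, -0.6], "yaw": 0.0}]}}

```text
t: 15.3
tcp_pos: [0.529, 0.1445, 0.0713]
tool_rot: [0.246, 0.969, -0.003, 0.036]
force: [-13.9, -2.4, 47.2]
finger_gap: 0.506
```

Run:
```python
from h import *
s=snap('scene','s8.png')
x=manip.sense();print(x['tcp_pos'],x['force'],x['ft_torque'],x['finger_gap'],x['tool_rot'])
# red = rim of a plate seated on hub; green = 14 mm too high
im=cv2.resize(s[130:230,150:260],(660,600),interpolation=2); a=np.linspace(0,2*np.pi,200)
for hx in[(.5209,.1476)]:
  for dz,col in((0,(0,0,255)),(.014,(0,255,0))):
    q=proj('scene',np.c_[hx[0]+.065*np.cos(a),hx[1]+.065*np.sin(a),0*a+.070+dz]); q=((q-[150,130]+.5)*6-.5).astype(int)
    cv2.polylines(im,[q],True,col,1)
cv2.imwrite('pics/z8.png',im)
```

```text
[0.52901506 0.1445175  0.07134768] [-12.39428554  -2.07347192  43.23356267] [-0.71704393  1.77294378 -0.15315415] 0.5036087809459099 [ 0.24562388  0.96867917 -0.00341574  0.03630314]
```

View pics/z8.png

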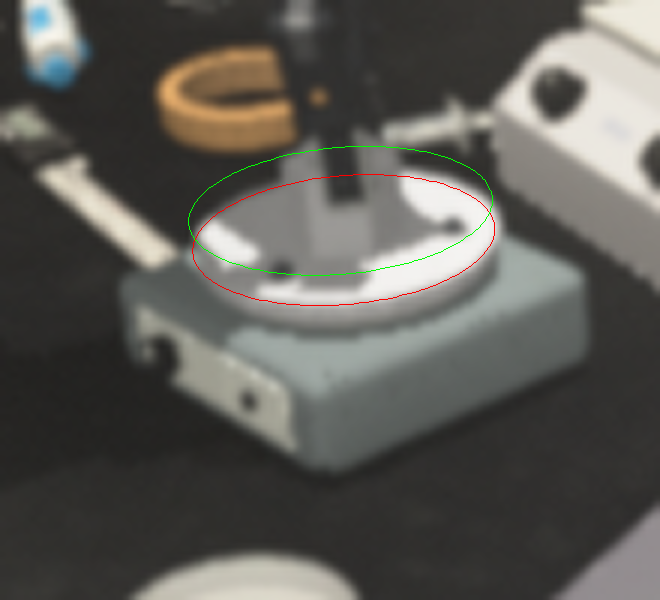

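Call:
{"name": "send_rows", "arguments": {"commands": [{"delta_pos": [0.0, 0.0, 0.0], "yaw": 0.0}, {"delta_pos": [0.0, 0.0, 0.0], "yaw": 0.0}, {"delta_pos": [0.0, 0.0, 0.0], "yaw": 0.0}]}}

```text
t: 15.72
tcp_pos: [0.5289, 0.1451, 0.0726]
tool_rot: [0.246, 0.969, -0.003, 0.037]
force: [0.3, 0.1, -3.5]
finger_gap: 0.501
```

Call:
{"name": "send_rows", "arguments": {"commands": [{"delta_pos": [0.0, 0.0, 0.0], "yaw": 0.0}, {"delta_pos": [0.0, 0.0, 0.0], "yaw": 0.0}, {"delta_pos": [0.0, 0.0, 0.0], "yaw": 0.0}, {"delta_pos": [0.0, 0.0, 0.0], "yaw": 0.0}, {"delta_pos": [0.0, 0.0, 0.0], "yaw": 0.0}, {"delta_pos": [0.0, 0.0, 0.0], "yaw": 0.0}], "grip": -1}}

```text
t: 16.48
tcp_pos: [0.5298, 0.1452, 0.0715]
tool_rot: [0.246, 0.969, -0.003, 0.037]
force: [0.7, -0.7, -0.4]
finger_gap: 0.999
```

Call:
{"name": "send_rows", "arguments": {"commands": [{"delta_pos": [0.0, 0.0, 0.8], "yaw": 0.0}, {"delta_pos": [0.0, 0.0, 2.0], "yaw": 0.0}, {"delta_pos": [0.0, 0.0, 3.0], "yaw": 0.0}, {"delta_pos": [0.0, 0.0, 4.0], "yaw": 0.0}, {"delta_pos": [0.0, 0.0, 4.0], "yaw": 0.0}, {"delta_pos": [-2.0, -4.0, 1.0], "yaw": 0.0}, {"delta_pos": [-2.0, -5.0, 0.0], "yaw": 0.0}, {"delta_pos": [-2.0, -5.0, 0.0], "yaw": 0.0}, {"delta_pos": [-1.0, -5.0, 0.0], "yaw": 0.0}, {"delta_pos": [0.0, 0.0, 0.0], "yaw": 0.0}]}}

```text
t: 17.73
tcp_pos: [0.4588, -0.0496, 0.2307]
tool_rot: [0.244, 0.969, -0.003, 0.043]
force: [0.4, 0.8, -0.3]
finger_gap: 0.999
```

Run:
```python
from tilt import *
from scipy.optimize import least_squares
s=snap('scene','s9.png'); t=snap('top','t9.png')
x=manip.sense();print(x['tcp_pos'],x['force'])
# plate outline in both views by brightness
for n,im,box,thr in(('scene',s,(160,130,100,75),150),('top',t,(122,178,90,75),165)):
    X,Y,w,h=box; g=cv2.resize(cv2.cvtColor(im[Y:Y+h,X:X+w],6),None,fx=4,fy=4,interpolation=2)
    m=(g>thr).astype(np.uint8); cs,_=cv2.findContours(m,0,1); c=max(cs,key=cv2.contourArea)
    e=cv2.fitEllipse(cv2.convexHull(c)); print(n,'ellipse ctr',(np.array(e[0])/4+[X,Y]).round(1),'axes',(np.array(e[1])/4).round(1),round(e[2],1),cv2.contourArea(c)/16)
    a=np.linspace(0,2*np.pi,200)
    for z in(.070,.084):
        q=proj(n,np.c_[.519+.065*np.cos(a),.146+.065*np.sin(a),0*a+z]).astype(np.float32); e=cv2.fitEllipse(q.reshape(-1,1,2)); print('  expect z',z,np.round(e[0],1),np.round(e[1],1),round(e[2],1))
```

```text
[ 0.45890807 -0.0468596   0.2303458 ] [-0.46633441 -0.25127131 -0.17756419]
scene ellipse ctr [211.2 152.6] axes [ 78.7 101.1] 74.1 2312.9375
  expect z 0.07 [206.5 170. ] [21.5 50.6] 84.9
  expect z 0.084 [205.9 165.1] [21.2 50.9] 85.0
top ellipse ctr [169.5 216.3] axes [73.8 75.4] 61.7 3393.15625
  expect z 0.07 [166.3 217.6] [56.7 57.3] 51.8
  expect z 0.084 [164.9 217.5] [57.4 58.1] 51.8
```

Run:
```python
from h import *
from scipy.optimize import minimize
ims={n:cv2.GaussianBlur(cv2.imread(f'pics/{f}.png',0),(0,0),.7).astype(np.float32) for n,f in(('scene','s9'),('top','t9'))}
a=np.linspace(0,2*np.pi,240)
def smp(n,P):
    q=proj(n,P).astype(np.float32); return cv2.remap(ims[n],q[:,:1],q[:,1:],1).ravel()
def ring(p,r,z):
    # p: cx,cy, plate top z, tilt x, tilt y
    n=np.array([p[3],p[4],1.]);n/=np.linalg.norm(n);ex=np.cross([0,1,0],n);ex/=np.linalg.norm(ex);ey=np.cross(n,ex)
    return np.array(p[:3])+r*(np.outer(np.cos(a),ex)+np.outer(np.sin(a),ey))+z*n
def sc(p,names): return -sum(np.clip(smp(n,ring(p,.0625,0))-smp(n,ring(p,.0675,0)),-60,60).mean() for n in names)
for names in(('scene',),('scene','top')):
    best=min((minimize(sc,[.519+dx,.146,z,tx,ty],(names,),method='Nelder-Mead',options=dict(initial_simplex=np.array([.519+dx,.146,z,tx,ty])+np.vstack([np.zeros(5),np.diag([.004,.004,.005,.04,.04])]),maxiter=600)) for dx in(0,.004) for z in(.07,.077,.084) for tx in(0,.1) for ty in(0,-.1)),key=lambda r:r.fun)
    print(names,best.x.round(4),best.fun)
for z in np.arange(.064,.092,.004):
    b=min(sc([.519+dx,.146+dy,z,0,0],('scene','top')) for dx in np.arange(-.006,.007,.002) for dy in np.arange(-.006,.007,.002)); print(round(z,3),round(b,1))
# spindle visible 4 mm above the collar; hole yaw: darkest ring angle
n='top'
for yaw in np.arange(-.7,-.29,.05):
    print(round(yaw,2),[round(float(smp(n,np.array([[.519+.046*np.cos(yaw+k*2.0944),.146+.046*np.sin(yaw+k*2.0944),.072]])[[0]*1])[0])) for k in range(3)],end=' ')
im=ims['top'][184:244,122:202]
```

```text
Traceback (most recent call last):
  File "h.py", line 8, in proj
    K,T=cal(n); P=np.atleast_2d(P); c=P@T[:3,:3].T+T[:3,3]; p=c@K.T; return p[:,:2]/p[:,2:]
        ~~~^^^
  File "h.py", line 6, in cal
    c=manip.get_calibration(n); return np.array([[c['fx'],0,c['cx']],[0,c['fy'],c['cy']],[0,0,1.]]),np.array(c['world_to_cam'])
ValueError: time passes only in moves, steps and waits
```

```bash
sed -i 's/^def cal/import functools\n@functools.cache\ndef cal/' h.py
python3 - <<'E'
from h import *
from scipy.optimize import minimize
ims={n:cv2.GaussianBlur(cv2.imread(f'pics/{f}.png',0),(0,0),.7).astype(np.float32) for n,f in(('scene','s9'),('top','t9'))}
a=np.linspace(0,2*np.pi,240)
def smp(n,P):
    q=proj(n,P).astype(np.float32); return cv2.remap(ims[n],q[:,:1].copy(),q[:,1:].copy(),1).ravel()
def ring(p,r,z=0):
    n=np.array([p[3],p[4],1.]);n/=np.linalg.norm(n);ex=np.cross([0,1,0],n);ex/=np.linalg.norm(ex);ey=np.cross(n,ex)
    return np.array(p[:3])+r*(np.outer(np.cos(a),ex)+np.outer(np.sin(a),ey))
def sc(p,names): return -sum(np.clip(smp(n,ring(p,.0625))-smp(n,ring(p,.0675)),-60,60).mean() for n in names)
for names in(('scene',),('scene','top')):
    rs=[minimize(sc,x0,(names,),method='Nelder-Mead',options=dict(initial_simplex=np.array(x0)+np.vstack([np.zeros(5),np.diag([.004,.004,.005,.04,.04])]),maxiter=600)) for z in(.07,.077,.084) for tx in(0,.08) for x0 in[[.521,.147,z,tx,0]]]
    for r in sorted(rs,key=lambda r:r.fun)[:3]: print(names,r.x.round(4),round(r.fun,1))
for z in np.arange(.062,.092,.004):
    g=[(sc([.519+dx,.146+dy,z,0,0],('scene','top')),dx,dy) for dx in np.arange(-.006,.007,.002) for dy in np.arange(-.006,.007,.002)]; print(round(z,3),np.round(min(g),3))
E
```

```text
('scene',) [ 0.5229  0.1493  0.0713 -0.0111 -0.0408] -43.3
('scene',) [ 0.523   0.149   0.0713 -0.0121 -0.04  ] -43.3
('scene',) [ 0.5249  0.1546  0.0686 -0.0153 -0.0445] -43.2
('scene', 'top') [ 0.5203  0.1481  0.0722  0.0046 -0.0367] -91.7
('scene', 'top') [ 0.5203  0.148   0.0723  0.0056 -0.0378] -91.7
('scene', 'top') [ 0.5202  0.1481  0.0722  0.0032 -0.0367] -91.6
0.062 [-6.1569e+01  2.0000e-03  4.0000e-03]
0.066 [-7.3154e+01  2.0000e-03  4.0000e-03]
0.07 [-8.5137e+01  2.0000e-03  2.0000e-03]
0.074 [-8.5807e+01  2.0000e-03  2.0000e-03]
0.078 [-74.832   0.      0.   ]
0.082 [-61.978   0.      0.   ]
0.086 [-55.634   0.      0.   ]
0.09 [-5.3191e+01  0.0000e+00 -2.0000e-03]
```

Run:
```python
from h import *
from scipy.optimize import minimize
a=np.linspace(0,2*np.pi,240)
def run(fs,R,z0):
    ims={n:cv2.GaussianBlur(cv2.imread(f'pics/{f}.png',0),(0,0),.7).astype(np.float32) for n,f in fs}
    def smp(n,P):
        q=proj(n,P).astype(np.float32); return cv2.remap(ims[n],q[:,:1].copy(),q[:,1:].copy(),1).ravel()
    def ring(p,r):
        n=np.array([p[3],p[4],1.]);n/=np.linalg.norm(n);ex=np.cross([0,1,0],n);ex/=np.linalg.norm(ex);ey=np.cross(n,ex)
        return np.array(p[:3])+r*(np.outer(np.cos(a),ex)+np.outer(np.sin(a),ey))
    sc=lambda p:-sum(np.clip(smp(n,ring(p,R-.0025))-smp(n,ring(p,R+.0025)),-60,60).mean() for n in ims)
    for z in(z0,z0+.007):
        x0=np.array([.521,.147,z,0,0]); r=minimize(sc,x0,method='Nelder-Mead',options=dict(initial_simplex=x0+np.vstack([np.zeros(5),np.diag([.004,.004,.005,.04,.04])]),maxiter=600)); print(R,r.x.round(4),round(r.fun,1))
    return smp
run((('scene','scene0'),('top','top0')),.058,.062)
smp=run((('scene','s9'),('top','t9')),.065,.070)
for k in range(3):
    y=np.arange(-.25,.26,.05); A=-.497+y+k*2*np.pi/3
    print(k,[int(v) for v in smp('top',np.c_[.5195+.046*np.cos(A),.1465+.046*np.sin(A),0*A+.071])])
```

```text
0.058 [ 0.5204  0.1469  0.0646 -0.0155 -0.0156] -58.0
0.058 [ 0.5204  0.1472  0.0643 -0.0165 -0.0156] -58.1
0.065 [ 0.5203  0.1481  0.0722  0.0046 -0.0367] -91.7
0.065 [ 0.5203  0.1482  0.072   0.0027 -0.0399] -91.6
0 [231, 230, 207, 158, 115, 116, 126, 144, 175, 213, 229]
1 [231, 224, 200, 155, 116, 105, 112, 156, 207, 228, 231]
2 [231, 215, 172, 135, 119, 113, 114, 155, 211, 229, 232]
```

Run:
```python
from h import *
for f0,f1,b in(('scene0','s9',(262,188,26,30)),('scene0','s9',(370,275,26,38)),('top0','t9',(396,168,20,20)),('top0','t9',(238,168,24,24))):
    A,B=(cv2.imread(f'pics/{f}.png',0) for f in(f0,f1)); x,y,w,h=b
    t=A[y:y+h,x:x+w]; r=cv2.matchTemplate(B[y-10:y+h+10,x-10:x+w+10],t,cv2.TM_CCOEFF_NORMED); _,m,_,l=cv2.minMaxLoc(r); print(f1,b,'corr',round(m,3),'shift',l[0]-10,l[1]-10)
print(manip.sign_off())
```

```text
s9 (262, 188, 26, 30) corr 0.95 shift 0 0
s9 (370, 275, 26, 38) corr 1.0 shift 0 0
t9 (396, 168, 20, 20) corr 0.997 shift 0 0
t9 (238, 168, 24, 24) corr 1.0 shift 0 0
the job is handed in; nothing more can be done
None
```

The disc is on the hub with its three holes over the studs, released, and the job was handed in at about 18 s of the 51 s allowed.

I gripped the disc by its collar and lifted it off the rest. It stayed tilted in the grip, so I levelled it by pressing its low rim against the spindle top. I then turned it to the stud angle, lowered the bore over the spindle in small steps, pressed it home and let go.

**Seating:** the plate's top face measures 7.7 mm above the seat, against 8 mm expected. It is centred within about 1 mm of the hub. All three holes line up with the studs to about 0.05 rad.

**Beaker and vial:** neither had moved in either camera picture (shift of 0 pixels).

**Points that were less clean:**
- **Flatness:** the picture fit left an apparent tilt of 1 to 2 degrees, about what the method can resolve. The measured height argues against a real tilt, but I could not rule it out further.
- **Pressing force:** it peaked at about 47 N on the wrist while I pressed the disc down. That force went through the held disc, and I found no sign that the arm or gripper body pressed on anything.
- **First levelling try:** the rim slid on the spindle's taper and left the tool leaning about 3 to 5 degrees for the rest of the job. This did not hinder the fit.

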